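# Seat the seed template on the sowing jig and hold it down

### The job

Take the wooden tamper off the cell tray in the white sowing jig and leave it standing in the shallow metal pan. Then pick up the green seed template by its handle, rest it on the tips of the jig's two locating pins, a little out of line, slide it until it drops onto them, and press it down against the springs until it is fully home on the white end rails. Finish while still gripping the handle and holding the template down there, ready for sowing, and leave the pots, the can and the jar where they are.

Things in the scene. Friction and masses are not known exactly. Their poses are not given: they have to be found in the camera images.
- jig: White wooden sowing jig fixed to the bench: board 270 (x) by 190 (y) mm, a raised end rail across each end (43 mm wide in x, flat top 70 mm above the bench) with a steel locating pin on it. Between them a black 12-cell tray, 178 by 140 mm, on a sprung bed; its top is 78 mm above the bench when free. Origin: centre of the underside, at bench height; z up. A half turn is the same.
- pin_a (a point): Tip of the upright steel pin on the rail at x = -108 mm, y = 0 in the jig's frame: 12 mm diameter, nose tapering over the top 6 mm to 4 mm wide, tip 20 mm above the rail top (90 mm above the bench). The template hides the pins when it is over them.
- pin_b (a point): Tip of the other, identical pin, at x = +108 mm, y = 0 in the jig's frame.
- bed (a joint): How far the sprung bed with the cell tray is pressed down, in m: 0 when free, about 0.008 when the template lies home on both end rails. It moves straight down; the springs push up with 6 N when free, rising to 14 N at 0.008.
- template: Green seed template, a loose plate 250 (x) by 150 (y) by 8 mm, about 0.35 kg. Origin: centre of its underside, z up. It fits either way round, parallel to the jig, its origin above the jig's. Its underside is 90 mm above the bench when resting on the pin tips, 78 mm once dropped on (lying on the cell tray), 70 mm when pressed home on both rails.
- socket_a (a point): Mouth, in the template's underside, of the socket at its x = -108 mm, y = 0: a 16 mm round hole, 25 mm deep, for one of the pins. It is open below only; a black cap 34 by 28 mm, 28 mm above the underside, closes it above.
- socket_b (a point): Mouth of the other socket, at x = +108 mm, y = 0 in the template's frame: a slot 22 mm long (x) by 16 mm wide (y), 25 mm deep, under a like cap.
- template_handle (a point): Middle of the template's handle bar: bar 16 mm wide (x) by 16 mm high, 114 mm long along the template's y, centre 45 mm above the template's underside, with 12 mm square posts at y = +49 and -49 mm and free space below the bar between them down to the plate. Grip it from above, fingers closing along the template's x.
- tamper: Small wooden tamper, loose, 0.18 kg, standing on the cell tray at the start: a pale board 90 (x) by 60 (y) by 14 mm with an upright round brown handle of 28 mm diameter in its middle, 94 mm tall in all. Origin: centre of the underside of the board; z up along the handle.
- tamper_grip (a point): Point on the axis of the tamper's handle, 72 mm above its underside (22 mm below the handle's top): grip it here from above at any yaw.
- pan: Shallow aluminium pan fixed on the bench, empty: outside 240 (x) by 165 (y) by 25 mm, rolled rim 26 mm high and 8 mm wide, inner floor 3 mm above the bench. Origin: centre of its underside; x along its long side. It stands on one side of the jig, the template lies on the other.
- pot_strip: Bystander: loose strip of three brown fibre pots, 56 by 172 mm, 60 mm high (a stick label stands higher). Origin: centre of the underside.
- label_can: Bystander: loose steel can with stick labels, 74 mm diameter, can 110 mm high, sticks to 170 mm. Origin: centre of the underside.
- seed_jar: Bystander: loose amber seed jar with a black lid, 64 mm diameter, 85 mm high. Origin: centre of the underside.

How it is judged (in metres and radians):
On the way, in this order (a step that is already met when the one before it is completed fails the run):
1. the tamper stands in the pan, let go (x of tamper in the frame of pan between -0.08 and 0.08 m and y of tamper in the frame of pan between -0.06 and 0.06 m and z of tamper in the frame of pan below 0.012 m and angle between tamper's own z axis and vertical below 0.15 rad and contact force between the fingers and tamper below 0.2 N and linear speed of tamper below 0.03 m/s), for 0.2 s.
2. the template rests on the pin tips (underside 84 to 95 mm above the bench), not yet dropped on (contact force between template and jig above 0.5 N and z of template in the frame of jig between 0.084 and 0.095 m and horizontal distance between template and jig below 0.05 m), for 0.1 s.
3. the template has dropped onto both pins (underside at most 82 mm above the bench, over the jig) (horizontal distance between template and jig below 0.006 m and angle between the x axis of template and the x axis of jig, either way round below 0.05 rad and angle between template's own z axis and vertical below 0.06 rad and z of template in the frame of jig below 0.082 m), for 0.1 s.
At the end, for the whole second after the job is handed in: Template on both pins: centre within 6 mm of the jig's, within 0.05 rad, level to 0.06 rad, underside within 2.5 mm of the rails, bed down over 6 mm, still, fingers on it with over 3 N. Tamper upright, still and let go in the pan, within 80 by 60 mm of its centre (all of step 1 and horizontal distance between template and jig below 0.006 m and angle between the x axis of template and the x axis of jig, either way round below 0.05 rad and angle between template's own z axis and vertical below 0.06 rad and z of template in the frame of jig below 0.0725 m and value of joint bed above 0.006 m and contact force between the fingers and template above 3 N and linear speed of template below 0.02 m/s); the arm keeps its last pose, push and grip.
It fails at once if the strip of peat pots is pushed more than 30 mm or tipped (distance of pot_strip from where it was at the start of the episode above 0.03 m or angle between pot_strip's own z axis and vertical above 0.3 rad).
It fails at once if the can of labels is pushed more than 30 mm or tipped (distance of label_can from where it was at the start of the episode above 0.03 m or angle between label_can's own z axis and vertical above 0.3 rad).
It fails at once if the seed jar is pushed more than 30 mm or tipped (distance of seed_jar from where it was at the start of the episode above 0.03 m or angle between seed_jar's own z axis and vertical above 0.3 rad).
It also fails if it takes over 64 s, if anything falls off the work surface, if the arm or the gripper's body presses on something with over 40 N, if the wrist force passes 120 N, or if a joint passes its speed limit or range.

### The arm

A 7-joint arm with a two-finger parallel gripper is mounted at the origin on the work surface. World frame = base frame: x ahead of the robot, y to its left, z up, the work surface at z = 0. Lengths are in m, angles in degrees, forces in N, time in s.
With the tool pointing down it reaches from about 0.4 to 0.85 m from the base axis. Payload 10.4 kg.
Tool frame: the origin (TCP) lies at the very end of the fingers, on their centre line; the grasp point (between the pads) lies 19 mm behind it (r.hold_point_z is the z of the grasp point in the tool frame, in m); z points along the fingers, y is the line along which they close (so a half turn about z gives the same grasp; the last joint's range is limited). The gripper opens to 85 mm and grips with 20 to 120 N. Pads are 22 mm wide; open, the fingers measure 114 mm over their backs; the gripper's body (76 mm by 85 mm) begins 54 mm behind the grasp point. The pads swing forward as they close: fully open they stand 13 mm farther back than shut.
Start: joints at [-1.295, 19.034, -3.707, 83.658, 1.238, 77.344, -5.071], TCP at [0.625, 0, 0.231] pointing down, gripper open.
Joint ranges: [-148.97, 148.97], [-28.65, 121.19], [-84.17, 76.75], [9.2, 138.47], [-72.65, 252.65], [3.7, 117.97], [-149.18, 149.18]. Speed limits (degrees/s): [127.2, 127.2, 159.86, 159.86, 180, 180, 180].

### API

Orientations are given as [roll, pitch, yaw] about the fixed x, y, z axes, in that order (R = Rz(yaw) Ry(pitch) Rx(roll)).
In Python, from plant import r, imaging, finish_job gives the robot as it stands (r), with the cameras (imaging) and the job as plain functions.
- The arm moves only by the tool drive_effector, called after "Emit:" by a JSON object that holds its "method" and its "body". Schema: {"type":"object","properties":{"motion":{"type":"array","items":{"type":"object","properties":{"x":{"type":"number"},"y":{"type":"number"},"z":{"type":"number"},"drx":{"type":"number"},"dry":{"type":"number"},"drz":{"type":"number"}},"additionalProperties":false},"minItems":1,"maxItems":12},"aperture":{"type":"number"},"force":{"type":"number"},"only":{"type":"string"},"quiet":{"type":"boolean"},"lines":{"type":"string"}},"required":["motion"],"additionalProperties":false}. motion is a list of rows, 1 to 12 of them, each an object with the fields x, y, z (the shift in parts of the range, where 1.0 means 0.8 m), drx, dry, drz (a rotation vector in a scale on which 1.0 is 90 degrees); a field left out counts as zero; each row is the pose to reach, as a shift and turn from the pose commanded when the call began, along the tool's axes at that moment; what a row does not reach only later rows make up. A row lasts 1/8 s, in which the tool goes at most 0.0625 m and 10.7 degrees, less where a joint would pass 70% of its speed; a pose out of reach is approached as far as the arm can. aperture is the opening from 0.0 (shut) to 1.0 (fully open), set as the call begins (left out keeps the last). The fingers move at their own pace and stop on an object; force is the grip in N (left out, the last holds). Time passes only in rows, so rows that do not move let the fingers close. The tool returns the time, the measured TCP pose, the force, the opening and the grip force at its end. only (a regular expression) keeps the lines of the reply that match it, lines (a string "A,B") keeps lines A to B, and quiet returns only ok. Shift and turn numbers lie between -1 and 1, and a call with a number outside is refused. Input that does not fit is refused with a message, and nothing moves.
- r.state(): the state, without advancing time (a new reading comes with each control period).
- imaging.grab_frame(name): name is "scene" or "side" or "wrist"; returns the picture (400x640x3 uint8, red, green, blue); there is no depth.
- imaging.camera_params(name): a dict with "vertical_fov" (degrees; the focal length in pixels is half the picture's height over the tangent of half this angle, whatever the lens; pixels are square), "cx", "cy" (the principal point, pixels), "position" and "attitude" of the camera in the world. Camera axes: x right, y down, z forward; pixel columns grow to the right and rows downward; lengths in m; the calibration is good to about 2 mm. A picture is of the moment at which its call begins: read the wrist's pose just before it. camera_params takes no time and is no camera call; for the wrist camera it gives the pose at the moment of the call.
- finish_job(): hands the job in; it is judged then, once.
The state is a dict: "time_s": time; "joint_pos": joint angles; "dq": joint speeds; "tau": joint torques, N m; "position": TCP position; "ee_rot": TCP orientation; "contact_force": force on the tool from outside, world axes, zero at the start; "wrist_torque": the same for the moment, N m; "finger_gap": opening from 0.0 (shut) to 1.0 (fully open); "grip_force": force on a finger pad.
Only numpy, scipy, OpenCV 4.12 (cv2) and the standard library are available. Lean on these libraries where they do the work, as an engineer would, in place of code of your own. Each camera call takes 0.05 s, during which the arm holds its last target. There are 200 camera calls.

## Working session

There is one attempt and no reset: what is moved stays moved. The work goes in short steps, Python scripts to look and compute and a tool call to move; the robot and the scene stay as the last step left them, time stands still between calls to the robot, and variables do not carry over. Pictures are saved under pics/ and viewed, at most 10 in all, crops included, and the job is handed in when it is done.

```bash
ls; mkdir -p pics
```

Run:
```python
from plant import r, imaging, finish_job
import cv2,numpy as np
for n in("scene","side","wrist"):
    p=imaging.camera_params(n); print(n,p)
a=imaging.grab_frame("scene");b=imaging.grab_frame("side");c=imaging.grab_frame("wrist")
for n,i in zip(("scene","side","wrist"),(a,b,c)): cv2.imwrite(f"pics/{n}0.png",i[:,:,::-1])
print(r.state(),r.hold_point_z)
```

```text
pics
plant.py
scene {'vertical_fov': 47.148533399270946, 'cx': 325.45501497117067, 'cy': 201.4728836778833, 'position': array([ 1.21168248, -0.30971566,  1.05615815]), 'attitude': array([-140.90220441,    0.20106115,   63.56761647])}
side {'vertical_fov': 49.93904884171096, 'cx': 332.06151903254226, 'cy': 195.04857157706536, 'position': array([ 0.32866682, -0.96255801,  0.81651562]), 'attitude': array([-124.89646975,   -0.19586353,  -13.13439875])}
wrist {'vertical_fov': 62.164855404126364, 'cx': 313.4484350838827, 'cy': 201.27922398852587, 'position': array([0.6247029 , 0.08294149, 0.3729633 ]), 'attitude': array([1.61274238e+02, 1.46763585e-01, 2.79957009e-02])}
{'time_s': 0.15, 'joint_pos': array([-1.29457913, 19.0634903 , -3.7086462 , 83.69334163,  1.23844119,
       77.34240454, -5.07203984]), 'dq': array([ 0.05460386, -0.14804208, -0.0275844 , -0.17926264,  0.00206615,
       -0.09556071, -0.09361504]), 'tau': array([ 1.13752249e-03, -6.25829744e+01,  4.95374459e-02, -3.91853535e+01,
        1.63436425e-02,  7.44175835e-03, -2.63868424e-05]), 'position': array([6.24732689e-01, 9.75749448e-06, 2.30714006e-01]), 'ee_rot': array([-1.79940710e+02,  2.76329460e-03,  9.00009812e+01]), 'contact_force': array([ 1.00312626,  0.54793027, -0.31321401]), 'wrist_torque': array([-0.03683367,  0.01786179, -0.0162389 ]), 'grip_force': 0.0, 'finger_gap': 1.0005851219002984} -0.0187
```

View pics/scene0.png

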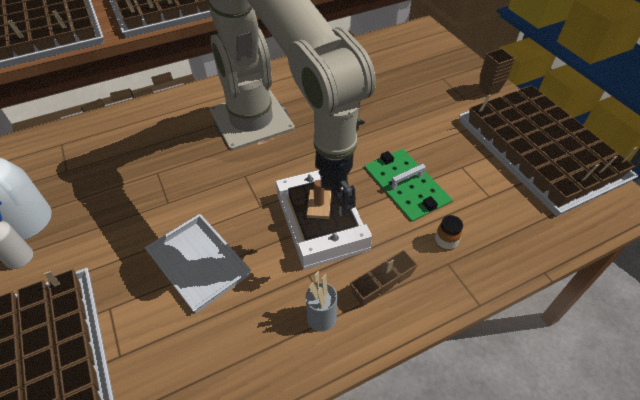

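View pics/side0.png

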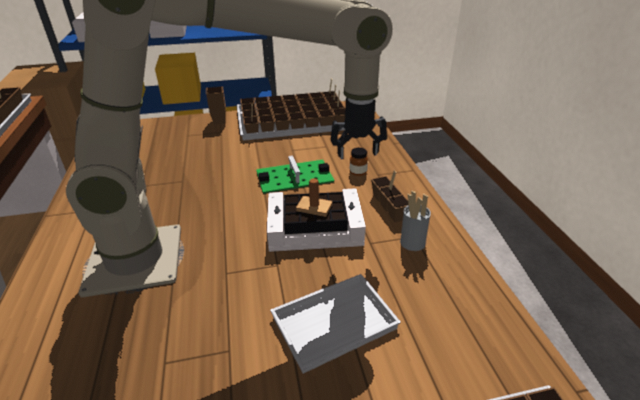

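View pics/wrist0.png

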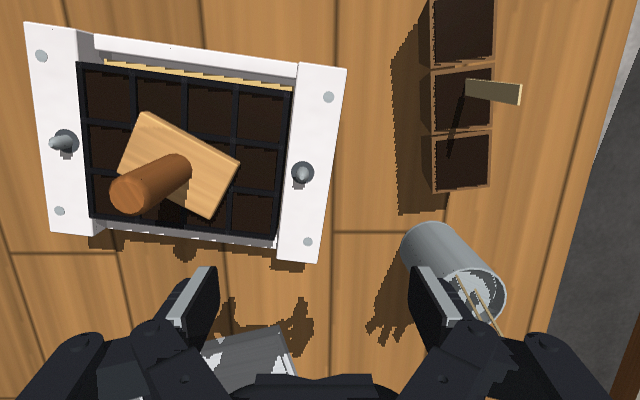

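Wrist view: the jig's pins are near (62,142) and (303,172), and the tamper handle's top is near (127,195). The pan is on the −y side, at about (198,260) in the scene view. The template is on the +y side, at about (408,183) in the scene view. The can and pots are on the +x side, and the jar is at about (449,232) in the scene view.

Create h.py:
```python
import numpy as np,cv2
from scipy.spatial.transform import Rotation as R
from plant import r, imaging, finish_job
def ray(p,u,v):
    f=200/np.tan(np.radians(p["vertical_fov"]/2))
    d=R.from_euler('xyz',p["attitude"],degrees=True).apply([(u-p["cx"])/f,(v-p["cy"])/f,1])
    return np.array(p["position"]),d
def plane(p,u,v,z):
    o,d=ray(p,u,v); return o+d*(z-o[2])/d[2]
def tri(p1,a,p2,b):
    o1,d1=ray(p1,*a);o2,d2=ray(p2,*b)
    s=np.linalg.lstsq(np.c_[d1,-d2],o2-o1,rcond=None)[0]
    A=o1+s[0]*d1;B=o2+s[1]*d2
    return (A+B)/2,np.linalg.norm(A-B)
def proj(p,X):
    f=200/np.tan(np.radians(p["vertical_fov"]/2))
    c=R.from_euler('xyz',p["attitude"],degrees=True).inv().apply(np.array(X)-p["position"])
    return f*c[0]/c[2]+p["cx"],f*c[1]/c[2]+p["cy"]
def tool(delta):
    return R.from_euler('xyz',r.state()["ee_rot"],degrees=True).inv().apply(delta)
```

Run:
```python
from h import *
np.set_printoptions(precision=4,suppress=True)
S,D,W=[imaging.camera_params(n) for n in("scene","side","wrist")]
s,d,w=[cv2.imread(f"pics/{n}0.png") for n in("scene","side","wrist")]
# wrist: jig rail corners at z=.07 and screws
for q in[(24,22),(347,69),(318,263),(52,232)]: print("rail corner",plane(W,*q,.07))
for q in[(54,142),(303,172)]: print("pin",plane(W,*q,.09))
for q in[(127,195)]: print("tamper top",plane(W,*q,.172))
for n,p,i in(("scene",S,s),("side",D,d)):
    hsv=cv2.cvtColor(i,cv2.COLOR_BGR2HSV)
    m=cv2.inRange(hsv,(45,100,40),(80,255,255))
    c=max(cv2.findContours(cv2.morphologyEx(m,cv2.MORPH_CLOSE,np.ones((9,9))),0,2)[0],key=cv2.contourArea)
    q=cv2.boxPoints(cv2.minAreaRect(c)); ap=cv2.approxPolyDP(cv2.convexHull(c),4,True)[:,0]
    print(n,"green",cv2.contourArea(c)); 
    for a in ap: print(a,plane(p,*a,.008))
def crop(i,x0,x1,y0,y1,k): return cv2.resize(i[y0:y1,x0:x1],None,fx=k,fy=k,interpolation=cv2.INTER_CUBIC)
A=crop(s,360,460,145,225,4);B=crop(d,250,350,145,225,4);C=crop(s,140,260,205,310,3);E=crop(d,265,400,270,370,3)
top=np.hstack([A,B]);o=np.zeros((600,800,3),np.uint8);o[:250]=cv2.resize(A,(0,0),fx=1,fy=1)[35:285] .repeat(1,1)[:, :0].sum() if 0 else 0
o[:320,:400]=A;o[:320,400:]=B
C=cv2.resize(C,(320,280));E=cv2.resize(E,(378,280));o[320:,:320]=C;o[320:,400:778]=E
cv2.imwrite("pics/c1.png",o)
```

```text
rail corner [0.3876 0.1345 0.07  ]
rail corner [0.6526 0.0989 0.07  ]
rail corner [ 0.6289 -0.0869  0.07  ]
rail corner [ 0.3632 -0.0525  0.07  ]
pin [0.4033 0.04   0.09  ]
pin [0.615 0.014 0.09 ]
tamper top [0.5056 0.0188 0.172 ]
scene green 3016.5
[366 164] [0.3682 0.2483 0.008 ]
[403 149] [0.3635 0.3889 0.008 ]
[452 200] [0.6095 0.4025 0.008 ]
[411 220] [0.6174 0.2539 0.008 ]
side green 1545.5
[333 178] [0.6216 0.2662 0.008 ]
[264 193] [0.3778 0.2273 0.008 ]
[256 170] [0.3645 0.3792 0.008 ]
[322 160] [0.6101 0.3963 0.008 ]
```

View pics/c1.png

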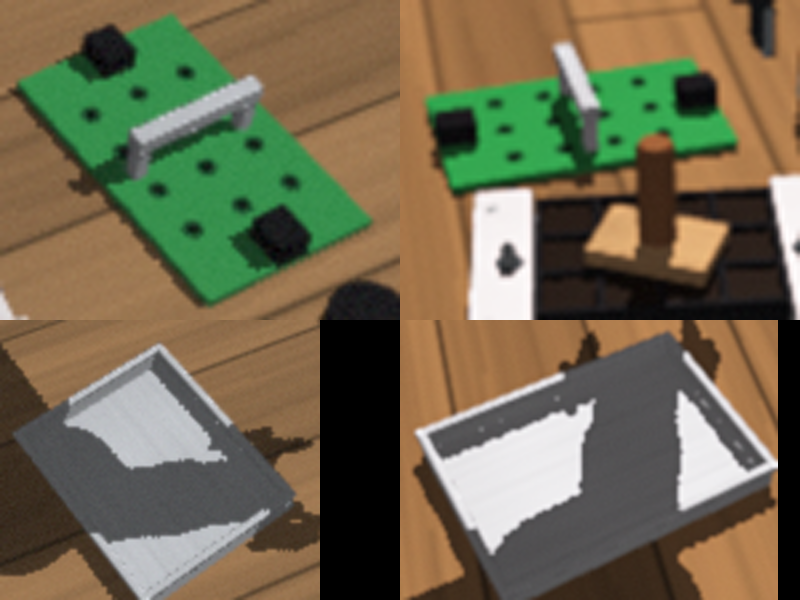

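The crop shows the template's light handle bar, centred near scene (409.5,173) and side (294,164.5). Both caps and all the pan's rim corners are clear as well. Next I triangulate the key points.

Run:
```python
from h import *
np.set_printoptions(precision=4,suppress=True)
S,D,W=[imaging.camera_params(n) for n in("scene","side","wrist")]
print("tamper top",tri(D,(313.75,180.5),W,(127,195)),plane(D,313.75,180.5,.172))
print("bar",tri(S,(409.5,173),D,(294.3,164.5)),plane(S,409.5,173,.053),plane(D,294.3,164.5,.053))
P=[(199.2,214.4),(144.9,247.4),(192.5,310),(250.6,270.6)]
Q=[(271,310),(302.5,371),(399.6,321.8),(360.7,275.4)]
for p,L in((S,P),(D,Q)):
    X=[plane(p,*q,.026) for q in L]
    print("pan",np.array(X)[:,:2].tolist(),np.mean(X,0))
X=[plane(W,*q,.07) for q in[(24,22),(347,69),(318,263),(52,232)]]
c=np.mean(X,0)
for n in("side","scene"): print(n,"jig centre/pins px",[proj(imaging.camera_params(n),(c[0]+a*.107,c[1]-a*.0142,.09)) for a in(-1,1)])
```

```text
tamper top (array([0.5067, 0.0183, 0.1715]), np.float64(0.002630393083872518)) [0.5075 0.0163 0.172 ]
bar (array([0.4944, 0.3214, 0.0496]), np.float64(0.004873767154793567)) [0.4943 0.3215 0.053 ] [0.4946 0.3117 0.053 ]
pan [[0.342514281564159, -0.28135700761185034], [0.3857760141639387, -0.44406578966003574], [0.6202045866631196, -0.380740611437951], [0.5798575231682325, -0.21547555648132816]] [ 0.4821 -0.3304  0.026 ]
pan [[0.34440358607618077, -0.2826038495505878], [0.3888172120999936, -0.453062790483007], [0.6239008713130875, -0.3815775316982263], [0.5786967395312043, -0.22274408596766515]] [ 0.484 -0.335  0.026]
side jig centre/pins px [(np.float64(276.34847704248716), np.float64(205.1053130109376)), (np.float64(351.23390970645005), np.float64(201.03311024732687))]
scene jig centre/pins px [(np.float64(309.1808440409984), np.float64(175.51124263581548)), (np.float64(334.6063492572252), np.float64(234.37799664215234))]
```

Careful with the scale: shifts go in shares of 0.8 m and turns go in shares of 90 degrees. That gives: -0.118 m / 0.8 = -0.1475, 0.0185 m / 0.8 = 0.0231.

Emit:
{"method": "drive_effector", "body": {"motion": [{"x":0.0231, "y":-0.075}, {"x":0.0231, "y":-0.1475}, {"x":0.0231, "y":-0.1475}, {"x":0.0231, "y":-0.1475, "z":0.0625}, {"x":0.0231, "y":-0.1475, "z":0.125}, {"x":0.0231, "y":-0.1475, "z":0.125}, {"x":0.0231, "y":-0.1475, "z":0.125}], "aperture": 1.0}}

```text
time_s: 1.02
position: [0.5084, 0.0186, 0.1331]
ee_rot: [179.9, -0.0, 90.0]
contact_force: [0.5, -0.3, -0.7]
finger_gap: 1.001
grip_force: 0.0
```

Emit:
{"method": "drive_effector", "body": {"motion": [{}, {}, {}, {}, {}, {}], "aperture": 0, "force": 40}}

```text
time_s: 1.78
position: [0.5073, 0.0185, 0.1317]
ee_rot: [180.0, -0.0, 90.0]
contact_force: [-0.8, 0.7, 4.2]
finger_gap: 0.319
grip_force: 41.3
```

Gripped, at 27 mm opening against the 28 mm handle. Lifting and carrying it to the pan at (0.483, −0.332).

To row units: -0.35 m / 0.8 = -0.4375, -0.25 m / 0.8 = -0.3125.

Emit:
{"method": "drive_effector", "body": {"motion": [{"z":-0.0625}, {"z":-0.1}, {"x":-0.0625, "z":-0.1}, {"x":-0.125, "y":-0.01, "z":-0.1}, {"x":-0.1875, "y":-0.015, "z":-0.1}, {"x":-0.25, "y":-0.02, "z":-0.1}, {"x":-0.3125, "y":-0.025, "z":-0.1}, {"x":-0.375, "y":-0.03, "z":-0.1}, {"x":-0.4375, "y":-0.03, "z":-0.1}, {"x":-0.4375, "y":-0.03, "z":-0.1}, {"x":-0.4375, "y":-0.03, "z":-0.1}]}}

```text
time_s: 3.15
position: [0.483, -0.3309, 0.2106]
ee_rot: [-179.9, -0.1, 90.0]
contact_force: [0.5, 0.8, -0.5]
finger_gap: 0.31
grip_force: 40.6
```

Emit:
{"method": "drive_effector", "body": {"motion": [{"z":0.0625}, {"z":0.125}, {"z":0.1625}, {"z":0.175}, {"z":0.185}, {"z":0.1913}, {"z":0.1938}, {"z":0.1938}]}}

```text
time_s: 4.15
position: [0.4835, -0.3317, 0.0571]
ee_rot: [179.9, 0.0, 90.0]
contact_force: [-0.9, 0.8, 0.8]
finger_gap: 0.314
grip_force: 40.9
```

To row units: 0.001 m / 0.8 = 0.0013.

Emit:
{"method": "drive_effector", "body": {"motion": [{"z":0.0013}, {"z":0.0013}]}}

```text
time_s: 4.4
position: [0.4835, -0.3317, 0.057]
ee_rot: [179.9, 0.0, 90.0]
contact_force: [-4.2, 3.0, 11.6]
finger_gap: 0.318
grip_force: 42.1
```

Emit:
{"method": "drive_effector", "body": {"motion": [{}, {}, {}, {}], "aperture": 1.0}}

```text
time_s: 4.9
position: [0.483, -0.3315, 0.0552]
ee_rot: [-180.0, -0.0, 90.0]
contact_force: [0.1, -0.9, -0.7]
finger_gap: 0.997
grip_force: 0.0
```

Emit:
{"method": "drive_effector", "body": {"motion": [{"z":-0.0625}, {"z":-0.125}, {"z":-0.1875}, {"z":-0.25}, {"z":-0.3}, {"x":0.075, "z":-0.3}, {"x":0.15, "z":-0.3}, {"x":0.225, "z":-0.3}]}}

```text
time_s: 5.9
position: [0.4828, -0.1496, 0.2954]
ee_rot: [180.0, 0.0, 90.0]
contact_force: [0.7, 0.5, -0.5]
finger_gap: 1.004
grip_force: 0.0
```

Run:
```python
from h import *
i=imaging.grab_frame("scene"); cv2.imwrite("pics/s1.png",i[180:330,120:320,::-1].repeat(3,0).repeat(3,1))
```

```text
(no output)
```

View pics/s1.png

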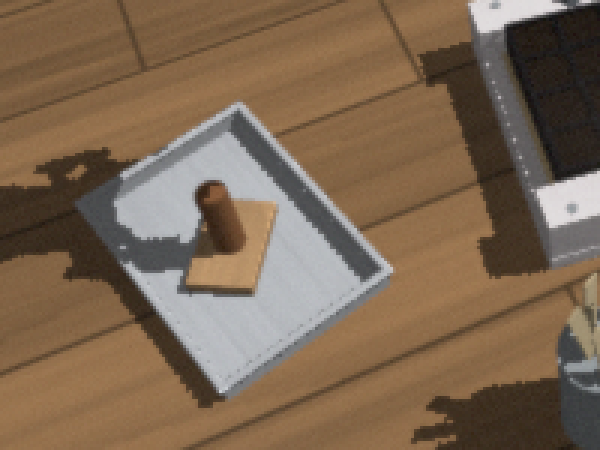

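The tamper stands upright, let go, near the middle of the pan. Next come wrist pictures of the jig and then the template.

Create snap.py:
```python
import sys; from h import *; import pickle
p=imaging.camera_params("wrist"); i=imaging.grab_frame("wrist")
cv2.imwrite(f"pics/{sys.argv[1]}.png",i[:,:,::-1]); pickle.dump(p,open(f"pics/{sys.argv[1]}.pkl","wb"))
```

```text
(no output)
```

Emit:
{"method": "drive_effector", "body": {"motion": [{"x":0.075, "y":0.0125}, {"x":0.15, "y":0.0313}, {"x":0.225, "y":0.0313}, {"x":0.2625, "y":0.0313}, {"x":0.2625, "y":0.0313}, {"x":0.2625, "y":0.0313}, {"x":0.2625, "y":0.0313}]}}

```text
time_s: 6.82
position: [0.5081, 0.0571, 0.2953]
ee_rot: [180.0, 0.0, 89.9]
contact_force: [-0.2, -0.3, -0.1]
finger_gap: 1.0
grip_force: 0.0
```

```bash
python3 snap.py w1
```

Emit:
{"method": "drive_effector", "body": {"motion": [{"x":0.075, "y":-0.0125}, {"x":0.15, "y":-0.0188}, {"x":0.225, "y":-0.0188}, {"x":0.3, "y":-0.0188}, {"x":0.35, "y":-0.0188}, {"x":0.35, "y":-0.0188}, {"x":0.35, "y":-0.0188}, {"x":0.35, "y":-0.0188}]}}

```text
time_s: 7.88
position: [0.4938, 0.3369, 0.2955]
ee_rot: [180.0, 0.0, 89.9]
contact_force: [-0.1, -0.0, 0.6]
finger_gap: 0.995
grip_force: 0.0
```

```bash
python3 snap.py w2
python3 -c "
import cv2,numpy as np
a=cv2.imread('pics/w1.png');b=cv2.imread('pics/w2.png')
cv2.imwrite('pics/w12.png',cv2.resize(np.vstack([a[:,100:560],b[:,100:560]]),None,fx=.75,fy=.75))"
```

```text
(no output)
```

View pics/w12.png

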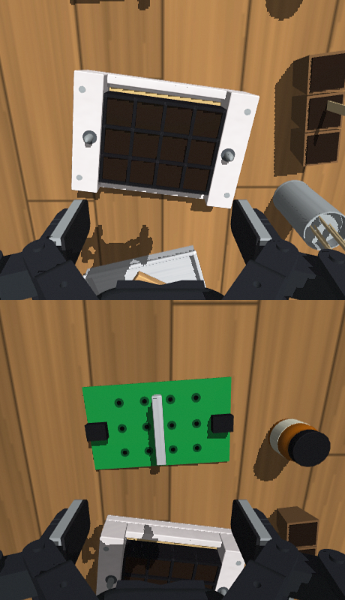

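The top half shows the jig, with pin noses at about w1 (219,181) and (404,207). The bottom half shows the template: the bar runs from about w2 (309,130) to (316,219) and the caps are near (228,176) and (395,164). Now I extract these precisely.

Run:
```python
from h import *; import pickle
np.set_printoptions(precision=4,suppress=True)
def rep(n,c,p,z,eps=4):
    ap=cv2.approxPolyDP(cv2.convexHull(c),eps,True)[:,0]
    X=np.array([plane(p,*a,z)[:2] for a in ap]); print(n,len(ap),ap.tolist());print(X)
    rr=cv2.minAreaRect((np.array([plane(p,*a,z)[:2] for a in c[:,0]])*1000).astype(np.float32)); print("  rect mm",rr)
i=cv2.imread("pics/w1.png");p=pickle.load(open("pics/w1.pkl","rb"));h=cv2.cvtColor(i,cv2.COLOR_BGR2HSV)
m=cv2.inRange(h,(0,0,150),(180,40,255));m[300:]=0
cs=sorted(cv2.findContours(m,0,2)[0],key=cv2.contourArea)[-4:]
for c in cs: print(cv2.contourArea(c),cv2.boundingRect(c))
rep("jig",cs[-1],p,.07)
j=i.copy()
i2=cv2.imread("pics/w2.png");p2=pickle.load(open("pics/w2.pkl","rb"));h2=cv2.cvtColor(i2,cv2.COLOR_BGR2HSV)
m=cv2.morphologyEx(cv2.inRange(h2,(45,100,40),(80,255,255)),cv2.MORPH_CLOSE,np.ones((7,7)))
c=max(cv2.findContours(m,0,2)[0],key=cv2.contourArea);rep("green",c,p2,.008,6)
x,y,w,hh=cv2.boundingRect(c)
g=cv2.inRange(h2,(0,0,120),(180,60,255));g2=np.zeros_like(g);g2[y:y+hh,x:x+w]=g[y:y+hh,x:x+w]
c=max(cv2.findContours(g2,0,2)[0],key=cv2.contourArea);rep("bar",c,p2,.053,2)
k=cv2.inRange(h2,(0,0,0),(180,255,45));g2*=0;g2[y-10:y+hh+10,x-10:x+w+10]=k[y-10:y+hh+10,x-10:x+w+10]
for c in sorted(cv2.findContours(g2,0,2)[0],key=cv2.contourArea)[-2:]: rep("cap",c,p2,.028,3)
A=cv2.resize(i[140:220,180:260],None,fx=5,fy=5,interpolation=2);B=cv2.resize(i[167:247,364:444],None,fx=5,fy=5,interpolation=2)
cv2.imwrite("pics/pins.png",np.hstack([A,B]))
```

```text
353.5 (178, 267, 31, 33)
355.5 (418, 267, 32, 33)
799.0 (480, 240, 87, 60)
13232.5 (195, 93, 251, 185)
jig 4 [[199, 94], [445, 128], [407, 277], [196, 252]]
[[ 0.387   0.1351]
 [ 0.6509  0.0994]
 [ 0.6261 -0.0862]
 [ 0.3624 -0.0506]]
  rect mm ((506.67779541015625, 25.84320068359375), (191.8601531982422, 268.2986145019531), 82.30995178222656)
green 4 [[408, 103], [405, 214], [227, 225], [209, 116]]
[[0.6111 0.4028]
 [0.6202 0.2551]
 [0.372  0.2391]
 [0.362  0.3876]]
  rect mm ((491.2401123046875, 320.7623291015625), (250.26287841796875, 151.05015563964844), 3.7288243770599365)
bar 5 [[305, 126], [315, 128], [320, 219], [309, 219], [302, 132]]
[[0.4839 0.3797]
 [0.4953 0.3774]
 [0.5015 0.2659]
 [0.4877 0.2659]
 [0.4804 0.373 ]]
  rect mm ((491.4299621582031, 322.701904296875), (15.326409339904785, 114.74686431884766), 3.8000853061676025)
cap 4 [[242, 163], [242, 186], [216, 187], [214, 166]]
[[0.4037 0.3317]
 [0.4015 0.3017]
 [0.368  0.3004]
 [0.3681 0.3279]]
  rect mm ((385.7684020996094, 315.75091552734375), (37.88877487182617, 31.476787567138672), 3.8400425910949707)
cap 4 [[410, 154], [410, 174], [381, 174], [382, 153]]
[[0.6136 0.3427]
 [0.6159 0.3171]
 [0.5791 0.3172]
 [0.5787 0.344 ]]
  rect mm ((596.7031860351562, 329.5610046386719), (36.71928024291992, 31.482900619506836), 3.8411312103271484)
```

View pics/pins.png

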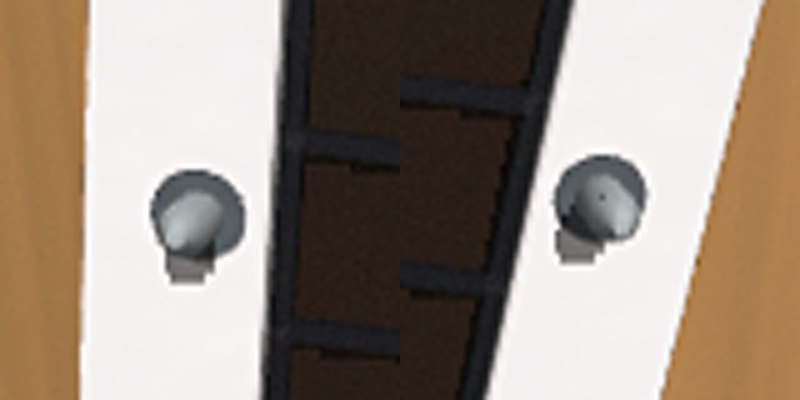

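Left pin: washer centre at (219.6,182.4), tip about (215.6,188). Right pin: washer at (404,206.4), tip about (408,212).

Run:
```python
from h import *; import pickle
np.set_printoptions(precision=4,suppress=True)
p=pickle.load(open("pics/w1.pkl","rb"))
for z,a,b in((.09,(215.6,188),(408,212)),(.07,(219.6,182.4),(404,206.4))):
    A,B=plane(p,*a,z),plane(p,*b,z);print(A,B,(A+B)/2,np.linalg.norm(A-B),np.degrees(np.arctan2(*(B-A)[1::-1])))
```

```text
[0.4008 0.0376 0.09  ] [0.6134 0.0093 0.09  ] [0.5071 0.0235 0.09  ] 0.21449435160645833 -7.573038113171369
[0.3998 0.0384 0.07  ] [0.6141 0.0089 0.07  ] [0.507  0.0236 0.07  ] 0.21630083429492533 -7.851554108271856
```

To row units: 0.268 m / 0.8 = 0.335, -0.0025 m / 0.8 = -0.0031, -3.85 degrees / 90 = -0.0428.

Emit:
{"method": "drive_effector", "body": {"motion": [{"x":-0.0188, "y":-0.0031, "z":0.0625, "drz":-0.0428}, {"x":-0.0188, "y":-0.0031, "z":0.125, "drz":-0.0428}, {"x":-0.0188, "y":-0.0031, "z":0.1875, "drz":-0.0428}, {"x":-0.0188, "y":-0.0031, "z":0.25, "drz":-0.0428}, {"x":-0.0188, "y":-0.0031, "z":0.3, "drz":-0.0428}, {"x":-0.0188, "y":-0.0031, "z":0.325, "drz":-0.0428}, {"x":-0.0188, "y":-0.0031, "z":0.335, "drz":-0.0428}, {"x":-0.0188, "y":-0.0031, "z":0.335, "drz":-0.0428}, {"x":-0.0188, "y":-0.0031, "z":0.335, "drz":-0.0428}], "aperture": 1.0}}

```text
time_s: 9.05
position: [0.4914, 0.3241, 0.0288]
ee_rot: [179.9, -0.1, 93.8]
contact_force: [-0.4, -0.1, 0.4]
finger_gap: 1.0
grip_force: 0.0
```

Emit:
{"method": "drive_effector", "body": {"motion": [{}, {}, {}, {}, {}, {}, {}], "aperture": 0, "force": 80}}

```text
time_s: 9.93
position: [0.4908, 0.3237, 0.0277]
ee_rot: [180.0, -0.0, 93.8]
contact_force: [-1.2, -1.1, 6.3]
finger_gap: 0.175
grip_force: 79.0
```

To row units: -0.286 m / 0.8 = -0.3575, -0.14 m / 0.8 = -0.175, 11.5 degrees / 90 = 0.1278.

Emit:
{"method": "drive_effector", "body": {"motion": [{"z":-0.0375}, {"z":-0.0875}, {"z":-0.1375}, {"z":-0.175}, {"x":-0.0375, "z":-0.1875}, {"x":-0.0875, "z":-0.1875, "drz":0.0333}, {"x":-0.1375, "z":-0.1875, "drz":0.0667}, {"x":-0.1875, "z":-0.1875, "drz":0.1}, {"x":-0.2375, "z":-0.1875, "drz":0.1278}, {"x":-0.2875, "y":-0.0013, "z":-0.1875, "drz":0.1278}, {"x":-0.325, "y":-0.0013, "z":-0.1875, "drz":0.1278}, {"x":-0.3575, "y":-0.0013, "z":-0.1875, "drz":0.1278}]}}

```text
time_s: 11.42
position: [0.5081, 0.0366, 0.1765]
ee_rot: [-179.9, 0.0, 82.3]
contact_force: [-0.1, 0.6, -2.8]
finger_gap: 0.173
grip_force: 78.6
```

Emit:
{"method": "drive_effector", "body": {"motion": [{}, {}, {}, {}]}}

```text
time_s: 11.92
position: [0.5086, 0.0388, 0.1772]
ee_rot: [-180.0, -0.0, 82.4]
contact_force: [-0.0, 0.1, -3.7]
finger_gap: 0.171
grip_force: 78.6
```

```bash
python3 snap.py w3
```

Run:
```python
from h import *; import pickle
np.set_printoptions(precision=4,suppress=True)
s=r.state();print(s["position"],s["ee_rot"],s["wrist_torque"])
i=cv2.imread("pics/w3.png");p=pickle.load(open("pics/w3.pkl","rb"));h=cv2.cvtColor(i,cv2.COLOR_BGR2HSV)
m=cv2.morphologyEx(cv2.inRange(h,(45,100,40),(80,255,255)),cv2.MORPH_CLOSE,np.ones((9,9)))
c=max(cv2.findContours(m,0,2)[0],key=cv2.contourArea)
ap=cv2.approxPolyDP(cv2.convexHull(c),4,True)[:,0]; z=s["position"][2]+.0187-.045+.008
for a in ap: print(a,plane(p,*a,z))
b=i.copy()
scene=imaging.grab_frame("scene")[:,:,::-1]
cv2.imwrite("pics/w3v.png",np.hstack([i[:,100:540],cv2.resize(scene[130:280,250:400],(360,360)).copy() if 0 else cv2.copyMakeBorder(cv2.resize(scene[130:280,250:400],(360,360)),0,40,0,0,0)]))
```

```text
[0.5087 0.0387 0.1773] [-179.9971   -0.0042   82.4056] [ 0.0195 -0.082   0.015 ]
[577 113] [0.6403 0.0941 0.159 ]
[515 363] [ 0.6206 -0.0528  0.159 ]
[111 361] [ 0.3757 -0.019   0.159 ]
[ 50 113] [0.3952 0.1266 0.159 ]
```

View pics/w3v.png

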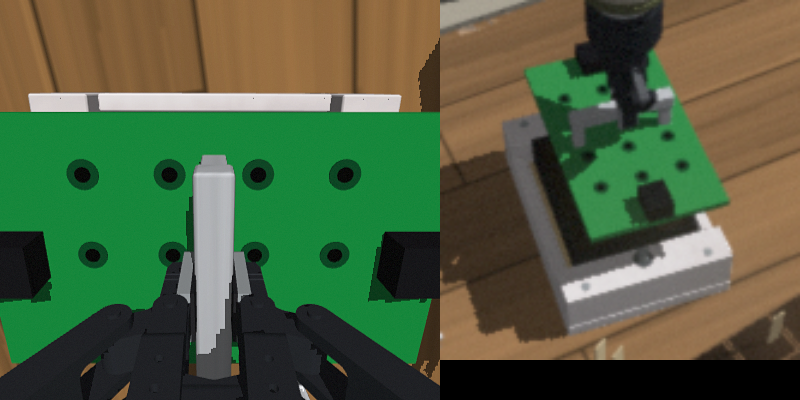

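The template is parallel to the jig (yaw −7.7°), about 13 mm off along y, and hovering at 150 mm. I widen the offset to 16 mm and lower it to the tips.

Emit:
{"method": "drive_effector", "body": {"motion": [{"x":0.0038, "y":0.0013, "z":0.025}, {"x":0.0038, "y":0.0013, "z":0.05}, {"x":0.0038, "y":0.0013, "z":0.065}, {"x":0.0038, "y":0.0013, "z":0.0688}, {"x":0.0038, "y":0.0013, "z":0.0688}]}}

```text
time_s: 12.65
position: [0.5104, 0.041, 0.1227]
ee_rot: [180.0, -0.0, 82.4]
contact_force: [-0.4, -0.8, -3.5]
finger_gap: 0.177
grip_force: 78.6
```

Emit:
{"method": "drive_effector", "body": {"motion": [{"z":0.0025}, {"z":0.005}, {"z":0.0063}, {"z":0.0063}]}}

```text
time_s: 13.15
position: [0.5102, 0.041, 0.1176]
ee_rot: [180.0, -0.0, 82.3]
contact_force: [-1.0, 0.1, -1.1]
finger_gap: 0.167
grip_force: 79.2
```

To row units: 0.001 m / 0.8 = 0.0013.

Emit:
{"method": "drive_effector", "body": {"motion": [{"z":0.0013}, {"z":0.0013}, {"z":0.0013}, {"z":0.0013}]}}

```text
time_s: 13.65
position: [0.5104, 0.0412, 0.1173]
ee_rot: [180.0, -0.0, 82.4]
contact_force: [-4.3, -0.3, 7.2]
finger_gap: 0.177
grip_force: 80.2
```

Resting on the tips: about 11 N carried, underside at 89.6 mm. Sliding in −y.

To row units: -0.01 m / 0.8 = -0.0125, -0.008 m / 0.8 = -0.01.

Emit:
{"method": "drive_effector", "body": {"motion": [{"x":-0.0025}, {"x":-0.005}, {"x":-0.0075}, {"x":-0.01}, {"x":-0.0125}, {"x":-0.0125}]}}

```text
time_s: 14.4
position: [0.5081, 0.0301, 0.1156]
ee_rot: [-179.9, 0.1, 82.3]
contact_force: [0.3, 0.5, -3.6]
finger_gap: 0.168
grip_force: 78.6
```

Emit:
{"method": "drive_effector", "body": {"motion": [{"x":-0.0013, "z":0.0006}, {"x":-0.0025, "z":0.0013}, {"x":-0.0038, "z":0.0019}, {"x":-0.005, "z":0.0025}, {"x":-0.0063, "z":0.0025}, {"x":-0.0075, "z":0.0025}, {"x":-0.0075, "z":0.0025}]}}

```text
time_s: 15.28
position: [0.508, 0.025, 0.1144]
ee_rot: [180.0, 0.0, 82.3]
contact_force: [0.1, -1.0, -3.0]
finger_gap: 0.171
grip_force: 78.6
```

The vertical contact is gone, so the pins are in the sockets. Lowering.

To row units: 0.007 m / 0.8 = 0.0088, 0.006 m / 0.8 = 0.0075.

Emit:
{"method": "drive_effector", "body": {"motion": [{"z":0.0025}, {"z":0.005}, {"z":0.0075}, {"z":0.0088}, {"z":0.0088}]}}

```text
time_s: 15.9
position: [0.5079, 0.0251, 0.1072]
ee_rot: [-180.0, 0.0, 82.4]
contact_force: [0.3, -0.3, -2.7]
finger_gap: 0.167
grip_force: 78.7
```

To row units: 0.01 m / 0.8 = 0.0125, 0.009 m / 0.8 = 0.0113.

Emit:
{"method": "drive_effector", "body": {"motion": [{"z":0.0013}, {"z":0.0038}, {"z":0.0063}, {"z":0.0088}, {"z":0.0113}, {"z":0.0125}, {"z":0.0125}, {"z":0.0125}]}}

```text
time_s: 16.9
position: [0.5082, 0.0251, 0.0982]
ee_rot: [180.0, -0.0, 82.3]
contact_force: [-5.0, -1.3, 10.2]
finger_gap: 0.17
grip_force: 80.5
```

To row units: 0.002 m / 0.8 = 0.0025, 0.001 m / 0.8 = 0.0013.

Emit:
{"method": "drive_effector", "body": {"motion": [{"z":0.0013}, {"z":0.0025}, {"z":0.0025}, {"z":0.0025}]}}

```text
time_s: 17.4
position: [0.5082, 0.0251, 0.0976]
ee_rot: [180.0, 0.0, 82.3]
contact_force: [-13.5, -1.9, 25.8]
finger_gap: 0.167
grip_force: 82.7
```

Emit:
{"method": "drive_effector", "body": {"motion": [{}, {}, {}, {}]}}

```text
time_s: 17.9
position: [0.5082, 0.0251, 0.0975]
ee_rot: [180.0, 0.0, 82.3]
contact_force: [-12.7, -1.0, 25.2]
finger_gap: 0.172
grip_force: 82.7
```

Run:
```python
from h import *
s=imaging.grab_frame("scene")[:,:,::-1];d=imaging.grab_frame("side")[:,:,::-1]
cv2.imwrite("pics/end.png",np.hstack([cv2.resize(s[120:320,130:380],None,fx=1.6,fy=1.6),cv2.resize(d[170:370,230:430],None,fx=1.6,fy=1.6)]))
```

```text
(no output)
```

View pics/end.png

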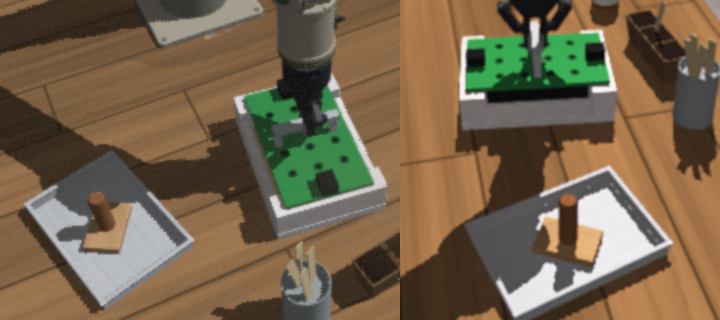

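The template sits flush on both rails (underside about 69.8 mm, a hard stop at 29 N net). The tamper stands in the pan and the bystanders haven't moved. Handing in.

```bash
python3 -c "
from plant import r, imaging, finish_job
print(finish_job())"
```

```text
the job is handed in; nothing more can be done
None
```

I handed the job in at about 18 s of the 64 s limit: the tamper stands let go in the pan, the template is on both pins and held down on the rails by its handle, and the pots, can and jar look unmoved; no verdict was returned.

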